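# Close the board holder's sliding jaw on a circuit board

## Robot

A 6-joint arm with a two-finger parallel gripper is mounted at the origin on the work surface. World frame = base frame: x ahead of the robot, y to its left, z up, the work surface at z = 0. Lengths are in m, angles in rad, forces in N, time in s.
With the tool pointing down it reaches from about 0.25 to 0.775 m from the base axis. Payload 4 kg.
Tool frame: the origin (TCP) lies at the very end of the fingers, on their centre line; the grasp point (between the pads) lies 19 mm behind it; z points along the fingers, y is the direction in which the jaws open and shut (so a half turn about z gives the same grasp; the last joint's range is limited). The gripper opens to 94 mm and grips with 3 to 60 N. Pads are 16 mm wide; open, the fingers measure 119 mm over their backs; the gripper's body (75 mm by 177 mm) begins 78 mm behind the grasp point.
Start: joints at [-1.396, 0.087, 1.371, -0, 1.684, -0.103], TCP at [0.151, -0.529, 0.206] pointing down, gripper open.
Joint ranges: [-3.1, 3.1], [-0.76, 2.03], [0.27, 2.55], [-1.08, 4.22], [0.17, 2.65], [-2.57, 2.57]. Speed limits (rad/s): [2.79, 2.79, 3.14, 3.14, 3.14, 3.14].

## Interface

Orientations are given as [roll, pitch, yaw] about the fixed x, y, z axes, in that order (R = Rz(yaw) Ry(pitch) Rx(roll)).
In Python, from bench import robot, snapshot, calibration gives the robot as it stands. The module is installed in compiled form; this text tells all that it offers.
- The arm moves only by the tool servo_tool, never from a script. Its argument "series" is text: rows parted by semicolons, each of 5 numbers parted by spaces: the closure, from -1 (fully open) to 1 (shut), then the shift along the tool's x, y, z in cm, then the turn about the tool's z in rad. A call has 1 to 20 rows; each row is the pose to reach, as a shift and turn from the pose commanded when the call began, along the tool's axes at that moment; what a row does not reach only later rows make up. A row lasts 1/12 s, in which the tool goes at most 41.7 mm and 7.16 degrees, less where a joint would pass 70% of its speed; a pose out of reach is approached as far as the arm can. A call with a gripper value outside its range is refused whole. The fingers move at their own pace and stop on an object; the grip force is fixed at half the most. Time passes only in rows, so rows that repeat a pose let the fingers close. It gives the time, the measured TCP pose, the force and the opening at its end, in the units of the state.
- robot.get_obs(): the state, without advancing time (a new reading comes with each control period).
- snapshot(name): name is "scene" or "side" or "wrist"; returns (picture, depth): 400x640x3 uint8, red, green, blue; 400x640 float32, m along the optical axis (not along the pixel's ray), 0 where there is no reading.
- calibration(name): a dict with "fx", "fy", "cx", "cy" (pixels), "k1" (the pictures are not rectified: a ray, as slopes to the right and down, at radius r is drawn at 1 + k1 r^2 times it, then the intrinsics apply), "rvec" (rotation vector, rad) and "tvec" (3), from world to camera coordinates, as OpenCV has them; the wrist camera has in their place "tool_from_camera" (4x4, takes a point from camera to tool coordinates, whose origin is the TCP and whose axes are the flange's). Camera axes: x right, y down, z forward; pixel columns grow to the right and rows downward; lengths in m; the calibration is good to about 2 mm. A picture is of the moment at which its call begins: read the wrist's pose just before it. calibration takes no time and is no camera call.
- robot.close_job(): hands the job in, once; it reports no verdict.
The state is a dict: "time": time; "joint_positions": joint angles; "qvel": joint speeds; "joint_torque": joint torques, N m; "tool_pos": TCP position; "ee_rot": TCP orientation; "wrist_force": force on the tool from outside, world axes, zero at the start; "wrist_torque": the same for the moment, N m; "width": finger opening in m.
Only numpy, scipy, OpenCV 4.12 (cv2) and the standard library are available. Lean on these libraries where they do the work, as an engineer would, in place of code of your own. Each camera call takes 0.05 s, during which the arm holds its last target. There are 200 camera calls.

## Task

Close the board holder on the circuit board that is lying in it: with a fingertip press down the release pad in the middle of the sliding jaw to free its friction hold, keep it pressed while you push the jaw along its rods up to the two stop collars, then let go so that the hold grips again. Do not drag the jaw without the pad pressed, do not touch the board yourself or lift it, and leave the other things on the bench where they are.

Things in the scene. Friction and masses are not known exactly. Their poses are not given: they have to be found in the camera images.
- holder: Board holder, fixed to the bench: a flat grey base plate 176 (x) x 340 (y) x 8 mm, a grey cross block 168 x 16 mm, 42 mm high, at either end (y = +-158), and between them two bright steel rods of 10 mm diameter (x = +-66, centres 30 mm above the bench) and a flat dark steel brake bar (x = 0). Origin: centre of the base's underside, on the bench. Its y axis runs along the rods; the sliding jaw is on the -y half and closes towards +y, to the rear jaw.
- jaw (a joint): Travel of the sliding jaw along the holder's +y, in m: 0 is fully open, at the -y end; it grows as the jaw closes. The jaw is a grey carriage 158 mm wide (x) and 46 mm long (y), 43 mm high, with an upright aluminium plate 150 mm wide and 8 mm thick on its +y side, top 63 mm above the bench. A spring-loaded friction shoe under the brake bar holds it against some 17 to 27 N; with the pad pressed it slides with 1 to 3 N at slow speed.
- pad (a joint): How far the release pad is pressed down, in m: 0 up, 0.006 fully down. The spring needs 5 N to start and about 9 N fully down; the hold weakens over the first 2 mm and is quite free from 0.003 on. The pad springs up and the shoe grips again when let go.
- pad_top (a point): Centre of the top of the release pad, a ribbed black plate in the middle of the sliding jaw, 58 mm (x) x 36 mm (y), moving with the jaw. Its top is 50 mm above the bench when up, 44 mm when fully down, and 8 mm above the grey carriage on either side. The back of the jaw's upright plate is 22 mm from this point towards +y and rises 13 mm above the pad: a fingertip on the pad can push against it. Axes as the holder's.
- jaw_face (a point): Point on the middle of the sliding jaw's front (the plane that meets the collars and the board's edge, 30 mm in front of the pad's centre), 30 mm above the bench. Axes as the holder's. Above it the plate has a groove 9 mm high and 5 mm deep that takes the board's edge.
- stop_face (a point): Point midway between the two stop collars (black steel rings of 26 mm diameter, 12 mm long, one fixed on each rod), on their faces towards the sliding jaw, 30 mm above the bench. The jaw is at the stop when jaw_face reaches this point in the holder's y.
- rear_jaw: Rear jaw fixed on the rods: upright aluminium plate 150 mm wide with a groove for the board's other edge, top 63 mm high. Origin: on the bench below the middle of the bottom of its groove. The stop face is 91.5 mm from it towards -y. A bar across the rods, part of it, carries the board's free side until the sliding jaw closes.
- board: Green circuit board with chips, loose, 120 (x) x 90 (y) x 2 mm (11 mm over its parts), about 0.11 kg, lying level in the holder, its underside 50 mm above the bench, its +y edge in the rear jaw's groove. Origin: centre of its underside.
- heatsink: Loose finned aluminium heat sink, 50 x 50 x 42 mm. Origin: centre of its underside.
- flux_jar: Loose white jar with black cap, diameter 42 mm, 42 mm high. Origin: centre of its underside.
- spool: Loose empty grey plastic spool, diameter 52 mm, 32 mm high. Origin: centre of its underside.
- driver: Loose screwdriver with black handle, 150 mm long, lying on the bench along its x axis, at most 30 mm high.
Not all that is in view belongs to the job. Leave any red look-alike of the board alone.

How it is judged:
On the way, in this order (a step that is already met when the one before it is completed fails the run):
1. the release pad is pressed down while the jaw is still well away from the stop (value of joint pad above 0.003 m and y of jaw_face in the frame of stop_face below -0.02 m), for 0.1 s.
2. the jaw is at the stop collars with the pad still pressed (value of joint pad above 0.002 m and y of jaw_face in the frame of stop_face above -0.002 m), for 0.1 s.
At the end, for the whole second after the job is handed in: The sliding jaw's face is within 2.5 mm of the stop collars and at rest, the release pad is up again (within 1.5 mm) so that the hold grips, and the board lies level with its edges in both jaws' grooves, at rest (y of jaw_face in the frame of stop_face above -0.0025 m and value of joint pad below 0.0015 m and velocity of joint jaw between -0.003 and 0.003 m/s and y of board in the frame of rear_jaw between -0.049 and -0.0435 m and z of board in the frame of rear_jaw between 0.047 and 0.053 m and angle between board's own z axis and vertical below 0.05 rad and linear speed of board below 0.01 m/s); the robot touches nothing.
It fails at once if the jaw is dragged along against its friction hold, without the pad pressed (value of joint pad below 0.0008 m and (velocity of joint jaw above 0.01 m/s or velocity of joint jaw below -0.01 m/s)).
It fails at once if the robot touches the board (contact force between any of the fingers, the arm and board above 0.5 N).
It fails at once if the board is lifted or tipped out of its place (z of board in the frame of holder above 0.056 m or angle between board's own z axis and vertical above 0.12 rad).
It fails at once if another thing on the bench is moved by more than 15 mm (distance of any of heatsink, flux_jar, spool, driver from where it was at the start of the episode above 0.015 m).
It also fails if it takes over 38 s, if anything falls off the work surface, if the arm or the gripper's body presses on something with over 40 N, if the wrist force passes 120 N, or if a joint passes its speed limit or range.

## Working session

There is one attempt and no reset: what is moved stays moved. The work goes in short steps, Python scripts to look and compute and a tool call to move; the robot and the scene stay as the last step left them, time stands still between calls to the robot, and variables do not carry over. Pictures are saved under pics/ and viewed, about 8 in all and at most 12, crops included, and the job is handed in when it is done.

Besides the shell and the picture viewer there is one more tool, called after ">>>" as a command line: name --argument value ..., lists and objects as JSON in quotes. servo_tool: Moves the arm, as the interface text tells. Its arguments: {"type":"object","properties":{"series":{"type":"string"}},"required":["series"]}

```bash
mkdir -p pics; cat > h.py <<'E'
import numpy as np, cv2
from bench import robot, snapshot, calibration
from scipy.spatial.transform import Rotation as Ro
def shot(n,f):
    o=robot.get_obs(); p,d=snapshot(n); cv2.imwrite(f'pics/{f}.png',p[:,:,::-1]); np.savez(f'pics/{f}.npz',d=d,pos=o['tool_pos'],rot=o['ee_rot']); return p,d,o
def cloud(n,d,o=None):
    c=calibration(n); k=np.array([[c['fx'],0,c['cx']],[0,c['fy'],c['cy']],[0,0,1.]])
    v,u=np.mgrid[:d.shape[0],:d.shape[1]]
    s=cv2.undistortPoints(np.stack([u,v],-1).reshape(-1,1,2).astype(float),k,np.array([c['k1'],0,0,0.])).reshape(*d.shape,2)
    P=np.dstack([s[...,0]*d,s[...,1]*d,d])
    if 'rvec' in c:
        R,_=cv2.Rodrigues(np.array(c['rvec'],float)); return (P-np.array(c['tvec']).ravel())@R
    T=np.array(c['tool_from_camera']); P=P@T[:3,:3].T+T[:3,3]
    return P@Ro.from_euler('xyz',o['ee_rot']).as_matrix().T+np.array(o['tool_pos'])
E
python3 - <<'E'
from h import *
for n in('scene','side'): 
    p,d,o=shot(n,n+'0')
print(o)
E
```

```text
{'time': 0.05, 'joint_positions': array([-1.39608384e+00,  8.79216762e-02,  1.37218622e+00, -8.14354246e-06,
        1.68361103e+00, -1.03112592e-01]), 'qvel': array([-6.26199719e-04, -1.43023464e-03, -1.27855517e-03,  1.60276472e-03,
        5.58874056e-05,  8.32538505e-04]), 'joint_torque': array([ 1.09036140e-03, -3.41542447e+01, -3.03592515e+01,  7.22182752e-02,
        3.06525466e-02, -9.37046298e-05]), 'tool_pos': array([ 0.15073882, -0.52838709,  0.20435691]), 'ee_rot': array([-3.13947685e+00, -2.10805766e-04,  2.77823945e-01]), 'wrist_force': array([-0.10389188,  0.43611132,  0.04330639]), 'wrist_torque': array([-0.01134127,  0.01404225, -0.01063896]), 'width': 0.09391375584412137}
```

View pics/scene0.png

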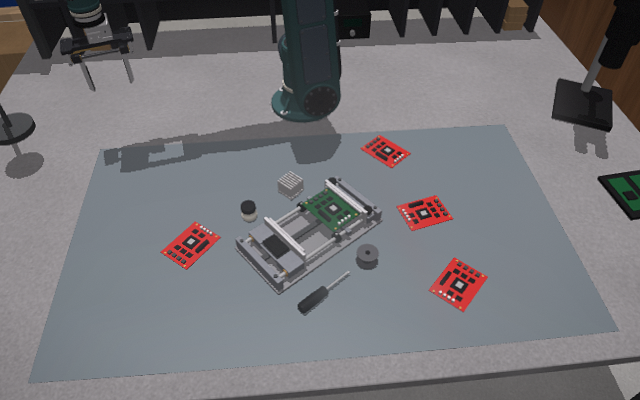

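View pics/side0.png

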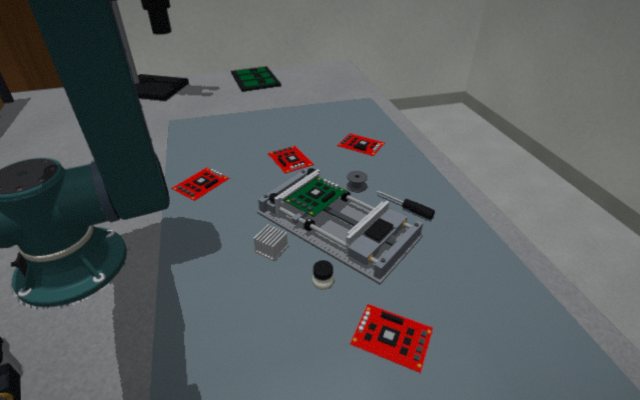

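The holder is at the centre. Its rear jaw is at scene (350,195) with the green board at (333,207). The sliding jaw plate is at (285,237), with the black pad at (275,246), or (379,230) in the side view. The red boards are look-alikes. Next I'll measure from the depth data.

```bash
python3 - <<'E'
from h import *
for n,box in(('scene',(225,170,390,295)),('side',(250,165,430,285))):
    z=np.load(f'pics/{n}0.npz'); p=cv2.imread(f'pics/{n}0.png'); P=cloud(n,z['d'])
    x0,y0,x1,y1=box; m=np.zeros(z['d'].shape,bool); m[y0:y1,x0:x1]=1
    m&=z['d']>0
    g=p.astype(int); 
    pad=m&(g.max(2)<50)&(abs(P[...,2]-.05)<.006)
    k,l,s,c=cv2.connectedComponentsWithStats(pad.astype(np.uint8))
    for i in range(1,k):
        if s[i,4]>25: print(n,'dark',c[i].round(),s[i,4],np.median(P[l==i],0).round(4))
    pl=m&(g.min(2)>110)&(P[...,2]>.054)&(P[...,2]<.070)
    k,l,s,c=cv2.connectedComponentsWithStats(pl.astype(np.uint8))
    for i in range(1,k):
        if s[i,4]>40:
            q=P[l==i][:,:2]; r=cv2.minAreaRect(q.astype(np.float32)*1000); print(n,'plate',c[i].round(),s[i,4],r,np.median(P[l==i][:,2]).round(4))
    print('bench z',np.median(P[340:360,100:300,2]) if n=='scene' else '')
    b=m&(abs(P[...,2]-.042)<.003)
    grn=m&(g[...,1]>g[...,2]+25)&(g[...,1]>g[...,0]+15); print(n,'board',P[grn].mean(0),cv2.minAreaRect(P[grn][:,:2].astype(np.float32)*1000))
    # crop enlarged
    cv2.imwrite(f'pics/{n}c.png',cv2.resize(p[y0:y1,x0:x1],None,fx=4,fy=4,interpolation=2))
E
```

```text
scene plate [344. 196.] 263 ((491.087158203125, 71.1485595703125), (150.83631896972656, 21.27836036682129), 35.324100494384766) 0.063
scene plate [285. 236.] 291 ((602.22705078125, -85.75859069824219), (151.5570526123047, 15.086989402770996), 35.53900146484375) 0.0633
bench z 0.0006647790252126864
scene board [0.52396413 0.03191814 0.05272662] ((520.976318359375, 30.985885620117188), (122.05070495605469, 88.36830139160156), 35.87260437011719)
side dark [315. 193.] 93 [0.5187 0.0336 0.0533]
side dark [328. 198.] 29 [0.5469 0.0112 0.0521]
side dark [308. 200.] 26 [0.498  0.0163 0.0518]
side dark [314. 204.] 26 [ 0.5101 -0.001   0.0528]
side dark [378. 229.] 345 [ 0.6158 -0.1112  0.0487]
side plate [298. 184.] 228 ((489.58441162109375, 69.92658233642578), (149.07247924804688, 15.076630592346191), 36.24924850463867) 0.061
side plate [366. 219.] 311 ((600.4400634765625, -85.11458587646484), (147.36474609375, 13.786310195922852), 35.71678161621094) 0.0615
bench z 
side board [0.51742881 0.02795413 0.05057143] ((543.4932861328125, 49.1515007019043), (179.97177124023438, 89.1932144165039), 35.840450286865234)
```

View pics/scenec.png

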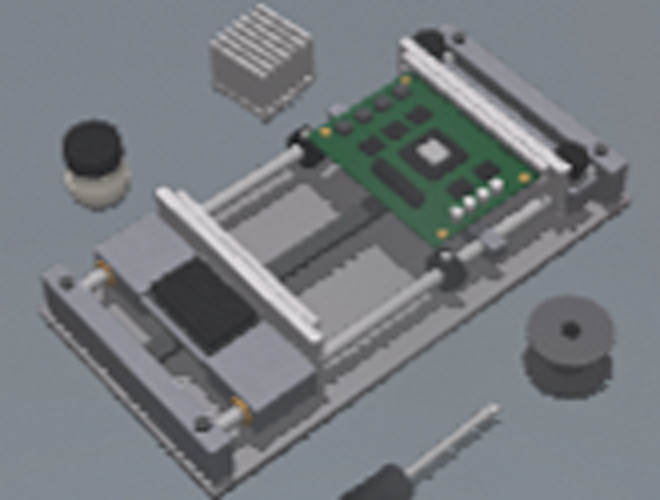

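>>> servo_tool --series "1 3 -1.5 0 -0.1;1 6 -3 0 -0.2;1 9 -4.5 0 -0.3;1 12 -6 0 -0.4;1 15 -7.5 0 -0.5;1 18.5 -9 0 -0.6;1 22 -10.8 0 -0.7;1 25 -12.3 0 -0.8;1 28 -13.8 0 -0.9;1 31 -15.2 0 -1.0;1 34 -16.7 0 -1.1;1 37 -18.2 0 -1.2;1 40 -19.7 0 -1.3;1 43 -21.1 0 -1.4;1 46 -22.6 0 -1.5;1 49 -24.1 0 -1.6;1 52 -25.5 0 -1.7;1 54.5 -26.8 0 -1.8;1 56.4 -27.7 0 -1.915;1 56.4 -27.7 0 -1.915"

```text
time: 1.77
tool_pos: [0.6191, -0.1045, 0.2037]
ee_rot: [3.141, -0.002, 2.2]
wrist_force: [0.0, -0.4, -0.4]
width: 0.0003
```

```bash
python3 - <<'E'
from h import *
p,d,o=shot('wrist','w1'); print(o['tool_pos'],o['ee_rot'],o['width'],o['wrist_force'],calibration('wrist'))
E
```

```text
[ 0.61910504 -0.10454642  0.20371863] [ 3.14148578e+00 -2.30589305e-03  2.20018552e+00] 0.0002886948852655486 [ 0.0148299  -0.42634814 -0.38348453] {'fx': 318.93995497462504, 'fy': 318.93995497462504, 'cx': 317.5508235522019, 'cy': 196.4630497587778, 'k1': 0.01561941129984788, 'tool_from_camera': array([[ 4.09251712e-04, -9.62959660e-01, -2.69645186e-01,
         7.69128027e-02],
       [ 9.99998981e-01,  2.52183211e-05,  1.42768011e-03,
         4.90628761e-05],
       [-1.36799835e-03, -2.69645495e-01,  9.62958688e-01,
        -1.79738665e-01],
       [ 0.00000000e+00,  0.00000000e+00,  0.00000000e+00,
         1.00000000e+00]])}
```

View pics/w1.png

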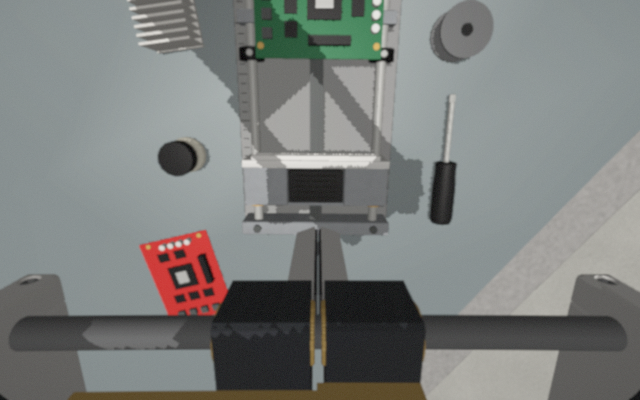

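The wrist view shows the pad at (316,186), the plate at (316,160), and the collars at (248,54) and (387,54). The fingers point at the holder. The heat sink, jar, spool and driver are all clear of the push path.

```bash
python3 - <<'E'
from h import *
z=np.load('pics/w1.npz'); p=cv2.imread('pics/w1.png').astype(int); o=dict(tool_pos=z['pos'],ee_rot=z['rot'])
W=cloud('wrist',z['d'],o); R=Ro.from_euler('xyz',z['rot']).as_matrix()
T=(W-z['pos'])@R
m=np.zeros(z['d'].shape,bool); m[150:215,235:400]=1
pad=m&(p.max(2)<45)&(abs(W[...,2]-.05)<.006); pad[:,:280]=0; pad[:,352:]=0
print('pad',np.median(W[pad],0),pad.sum(),cv2.minAreaRect(T[pad][:,:2].astype(np.float32)*1000))
a=T[pad];print(np.percentile(a,[1,50,99],axis=0))
pl=m&(W[...,2]>.058)&(W[...,2]<.068)
print('plate',cv2.minAreaRect(T[pl][:,:2].astype(np.float32)*1000),np.median(W[pl][:,2]))
for x0,x1 in((235,262),(375,402)):
    c=np.zeros_like(m); c[40:66,x0:x1]=1; c&=(p.max(2)<50)&(W[...,2]>.028)
    print('collar',np.percentile(T[c][:,0],[2,50,98]),np.median(T[c],0),c.sum())
q=T[pl]; print(np.polyfit(q[:,1],q[:,0],1), 'yaw slope of plate')
print('profile z at column', [(v,T[v,316].round(4)[0],W[v,316].round(4)[2]) for v in range(150,215,4)])
E
```

```text
pad [ 0.61940972 -0.10825905  0.05074739] 1626 ((-3.972515106201172, -1.7967948913574219), (34.44688415527344, 56.76760482788086), 0.7916150689125061)
[[-0.02036437 -0.02977683  0.15109811]
 [-0.00348224 -0.00217824  0.15296114]
 [ 0.01285049  0.02570966  0.15468888]]
plate ((23.801803588867188, -1.493194580078125), (13.395071029663086, 149.37620544433594), 0.42887231707572937) 0.06350262991224565
collar [0.12212825 0.12598972 0.13347169] [ 0.12598972 -0.07128676  0.16307021] 138
collar [0.12170073 0.12450359 0.13160927] [0.12450359 0.07185567 0.16324117] 71
[-0.00906628  0.02400637] yaw slope of plate
profile z at column [(150, np.float64(0.0318), np.float64(0.0344)), (154, np.float64(0.0296), np.float64(0.0498)), (158, np.float64(0.0276), np.float64(0.0638)), (162, np.float64(0.0237), np.float64(0.0647)), (166, np.float64(0.0192), np.float64(0.0624)), (170, np.float64(0.0126), np.float64(0.0495)), (174, np.float64(0.0084), np.float64(0.0502)), (178, np.float64(0.0041), np.float64(0.0502)), (182, np.float64(-0.0005), np.float64(0.0496)), (186, np.float64(-0.0044), np.float64(0.0514)), (190, np.float64(-0.009), np.float64(0.0508)), (194, np.float64(-0.0138), np.float64(0.0496)), (198, np.float64(-0.0182), np.float64(0.05)), (202, np.float64(-0.0261), np.float64(0.0388)), (206, np.float64(-0.0323), np.float64(0.0338)), (210, np.float64(-0.0364), np.float64(0.036)), (214, np.float64(-0.0418), np.float64(0.0344))]
```

>>> servo_tool --series "1 0.1 -0.2 2 0;1 0.2 -0.2 5 0;1 0.2 -0.2 8 0;1 0.2 -0.2 11 0;1 0.2 -0.2 13 0;1 0.2 -0.2 14 0;1 0.2 -0.2 14.3 0;1 0.2 -0.2 14.3 0;1 0.2 -0.2 14.3 0"

```text
time: 2.57
tool_pos: [0.6153, -0.1082, 0.0643]
ee_rot: [3.14, 0.002, 2.192]
wrist_force: [-0.5, 0.5, 0.8]
width: 0.0006
```

```bash
python3 - <<'E'
from h import *
p,d,o=shot('wrist','w2'); print(o['tool_pos'],o['ee_rot'],o['wrist_force'])
a=cv2.resize(p[100:330,220:420],None,fx=2,fy=2)
s,_,_=shot('side','s2'); b=cv2.resize(s[160:275,320:440],None,fx=4,fy=4,interpolation=2)
cv2.imwrite('pics/m2.png',np.hstack([a[:460],b[:460]])[:,:,::-1])
E
```

```text
[ 0.61529735 -0.10817476  0.06434053] [3.13990055e+00 2.40980878e-03 2.19172235e+00] [-0.54114065  0.4818802   0.84227645]
```

View pics/m2.png

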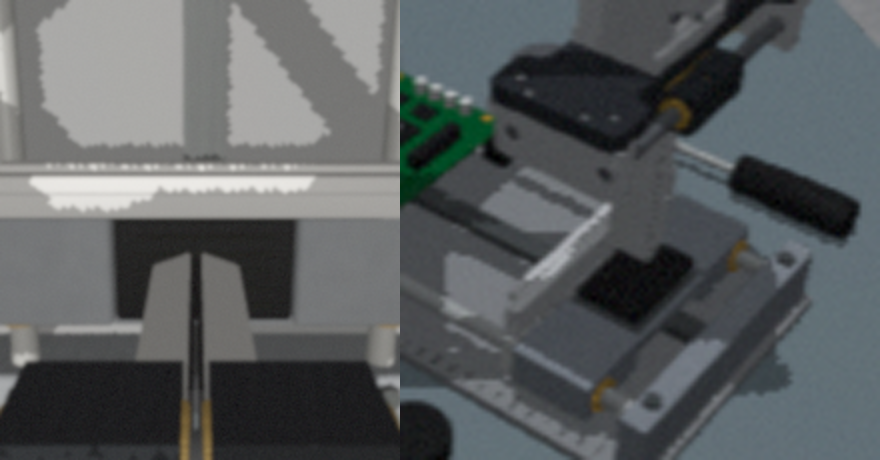

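The fingertip is centred over the pad and clear of the plate. Now pressing slowly.

>>> servo_tool --series "1 0 0 0.6 0;1 0 0 1.1 0;1 0 0 1.3 0;1 0 0 1.5 0;1 0 0 1.7 0;1 0 0 1.9 0;1 0 0 2.0 0;1 0 0 2.0 0;1 0 0 2.0 0"

```text
time: 3.42
tool_pos: [0.6149, -0.1078, 0.0447]
ee_rot: [3.141, 0.002, 2.193]
wrist_force: [-3.1, 0.5, 8.5]
width: -0.0
```

>>> servo_tool --series "1 0 0 0.15 0;1 0 0 0.15 0;1 0.15 0 0.15 0;1 0.3 0 0.15 0;1 0.5 0 0.15 0;1 0.7 0 0.15 0;1 0.9 0 0.15 0;1 1.1 0 0.15 0;1 1.35 0 0.15 0;1 1.6 0 0.15 0;1 1.9 0 0.15 0;1 2.2 0 0.15 0;1 2.5 0 0.15 0;1 2.8 0 0.15 0;1 3.1 0 0.15 0;1 3.4 0 0.15 0;1 3.7 0 0.15 0;1 4.0 0 0.15 0;1 4.2 0 0.15 0;1 4.2 0 0.15 0"

```text
time: 5.08
tool_pos: [0.5912, -0.0746, 0.0442]
ee_rot: [3.14, 0.005, 2.193]
wrist_force: [-2.5, -1.5, 11.4]
width: 0.0006
```

```bash
python3 - <<'E'
from h import *
p,d,o=shot('wrist','w3'); print(o['tool_pos'],o['ee_rot'],o['wrist_force'])
a=cv2.resize(p[0:330,200:440],None,fx=1.6,fy=1.6)
cv2.imwrite('pics/m3.png',a[:,:,::-1])
E
```

```text
[ 0.59117451 -0.07463879  0.04419893] [3.14039161 0.00496345 2.1927664 ] [-2.48926063 -1.49915972 11.353623  ]
```

View pics/m3.png

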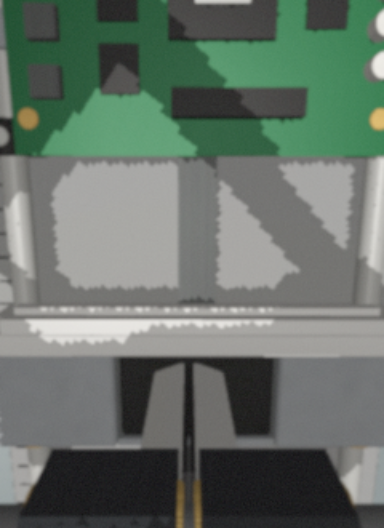

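>>> servo_tool --series "1 0.2 0 0 0;1 0.5 0 0 0;1 0.8 0 0 0;1 1.1 0 0 0;1 1.4 0 0 0;1 1.7 0 0 0;1 2.0 0 0 0;1 2.3 0 0 0;1 2.6 0 0 0;1 2.9 0 0 0;1 3.2 0 0 0;1 3.5 0 0 0;1 3.8 0 0 0;1 4.1 0 0 0;1 4.4 0 0 0;1 4.6 0 0 0;1 4.8 0 0 0;1 4.9 0 0 0;1 5.0 0 0 0;1 5.0 0 0 0"

```text
time: 6.8
tool_pos: [0.5623, -0.0341, 0.0442]
ee_rot: [3.14, 0.005, 2.193]
wrist_force: [-1.9, -2.7, 10.0]
width: 0.0003
```

```bash
python3 - <<'E'
from h import *
p,d,o=shot('wrist','w4'); print(o['tool_pos'],o['ee_rot'],o['wrist_force'])
W=cloud('wrist',d,o); R=Ro.from_euler('xyz',o['ee_rot']).as_matrix(); T=(W-o['tool_pos'])@R
for v in range(215,290,4):print(v,[(T[v,u,0].round(4),W[v,u,2].round(3)) for u in(215,250,400,425)])
a=cv2.resize(p[60:330,160:480],None,fx=2,fy=2)
cv2.imwrite('pics/m4.png',a[:,:,::-1])
E
```

```text
[ 0.56227395 -0.03411309  0.04416986] [3.14022121 0.00514395 2.19273907] [-1.8569158  -2.70436889 10.01465887]
215 [(np.float64(0.0215), np.float64(0.062)), (np.float64(0.0218), np.float64(0.063)), (np.float64(0.0216), np.float64(0.063)), (np.float64(0.0217), np.float64(0.063))]
219 [(np.float64(0.0198), np.float64(0.064)), (np.float64(0.0195), np.float64(0.063)), (np.float64(0.02), np.float64(0.065)), (np.float64(0.0195), np.float64(0.063))]
223 [(np.float64(0.0101), np.float64(0.044)), (np.float64(0.0098), np.float64(0.043)), (np.float64(0.0099), np.float64(0.044)), (np.float64(0.0096), np.float64(0.043))]
227 [(np.float64(0.0071), np.float64(0.043)), (np.float64(0.0071), np.float64(0.043)), (np.float64(0.0072), np.float64(0.043)), (np.float64(0.0078), np.float64(0.045))]
231 [(np.float64(0.0052), np.float64(0.045)), (np.float64(0.0048), np.float64(0.044)), (np.float64(0.0051), np.float64(0.044)), (np.float64(0.0048), np.float64(0.044))]
235 [(np.float64(0.0023), np.float64(0.044)), (np.float64(0.0016), np.float64(0.042)), (np.float64(0.0023), np.float64(0.044)), (np.float64(0.0021
[... 1561 characters left out ...]
oat64(0.044))]
275 [(np.float64(-0.025), np.float64(0.043)), (np.float64(-0.0246), np.float64(0.044)), (np.float64(-0.0254), np.float64(0.043)), (np.float64(-0.025), np.float64(0.044))]
279 [(np.float64(-0.0477), np.float64(0.009)), (np.float64(-0.0481), np.float64(0.009)), (np.float64(-0.0483), np.float64(0.009)), (np.float64(-0.0304), np.float64(0.039))]
283 [(np.float64(-0.0516), np.float64(0.008)), (np.float64(0.0322), np.float64(0.149)), (np.float64(0.0321), np.float64(0.149)), (np.float64(-0.0363), np.float64(0.034))]
287 [(np.float64(-0.0548), np.float64(0.009)), (np.float64(0.0321), np.float64(0.151)), (np.float64(0.0326), np.float64(0.151)), (np.float64(-0.0392), np.float64(0.034))]
```

View pics/m4.png

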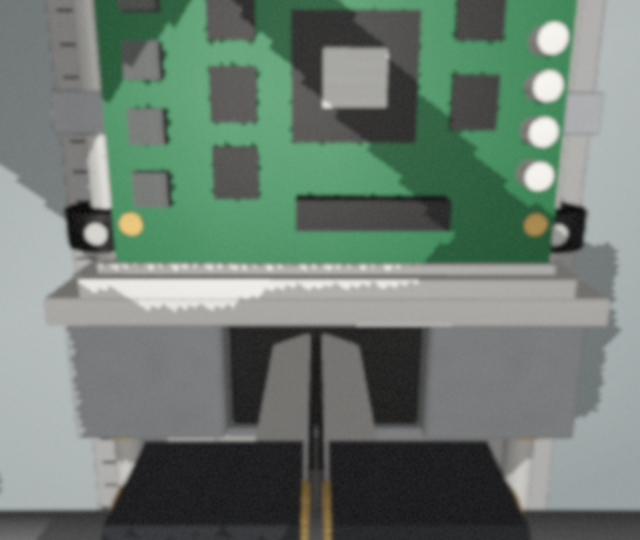

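The jaw is almost at the collars and the board edge is entering the groove. I'll continue slowly until the stop shows in the force reading.

>>> servo_tool --series "1 0.1 0 0.05 0;1 0.2 0 0.05 0;1 0.3 0 0.05 0;1 0.4 0 0.05 0;1 0.5 0 0.05 0;1 0.6 0 0.05 0;1 0.7 0 0.05 0;1 0.8 0 0.05 0;1 0.9 0 0.05 0;1 1.0 0 0.05 0;1 1.0 0 0.05 0"

```text
time: 7.77
tool_pos: [0.5581, -0.0275, 0.0442]
ee_rot: [3.139, 0.01, 2.192]
wrist_force: [0.5, -5.9, 9.6]
width: 0.0003
```

>>> servo_tool --series "1 0.1 0 0 0;1 0.2 0 0 0;1 0.3 0 0 0;1 0.4 0 0 0;1 0.5 0 0 0;1 0.6 0 0 0;1 0.7 0 0 0;1 0.8 0 0 0;1 0.8 0 0 0;1 0.8 0 0 0"

```text
time: 8.6
tool_pos: [0.5548, -0.0205, 0.0445]
ee_rot: [3.136, 0.011, 2.192]
wrist_force: [2.9, -5.0, 7.7]
width: 0.0006
```

```bash
python3 - <<'E'
from h import *
p,d,o=shot('wrist','w5'); print(o['tool_pos'],o['ee_rot'],o['wrist_force'])
W=cloud('wrist',d,o)
hy=np.array([-.582,.813,0]);
m=np.zeros(d.shape,bool);m[180:260,200:440]=1
pl=m&(W[...,2]>.058)&(W[...,2]<.068)
for lo in (-.2,):
    s=W[pl]@hy; print('plate hy',np.percentile(s,[1,5,50,95,99]))
a=cv2.resize(p[60:330,160:480],None,fx=2,fy=2)
cv2.imwrite('pics/m5.png',a[:,:,::-1])
E
```

```text
[ 0.55478976 -0.02054461  0.0445015 ] [3.13564886 0.01076122 2.19241626] [ 2.89530022 -5.01424605  7.74484531]
plate hy [-0.33162718 -0.32968675 -0.32146233 -0.3048759  -0.30340817]
```

View pics/m5.png

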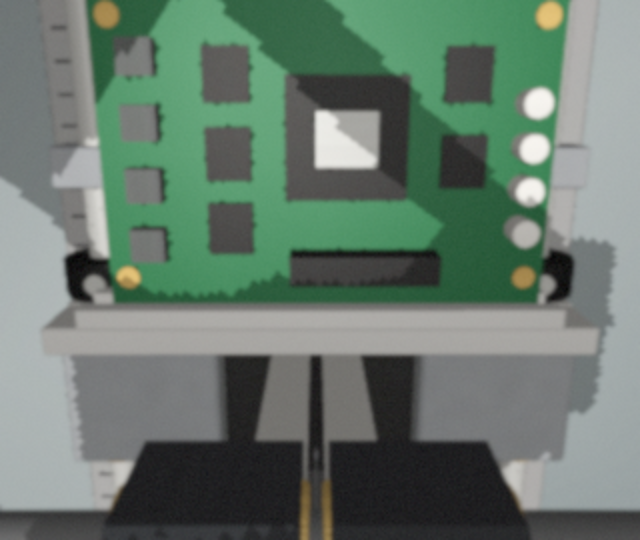

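>>> servo_tool --series "1 0.1 0 0.1 0;1 0.2 0 0.1 0;1 0.3 0 0.1 0;1 0.4 0 0.1 0;1 0.5 0 0.1 0;1 0.6 0 0.1 0;1 0.6 0 0.1 0;1 0.6 0 0.1 0"

```text
time: 9.32
tool_pos: [0.5544, -0.0198, 0.0443]
ee_rot: [3.134, 0.021, 2.191]
wrist_force: [8.9, -13.1, 4.4]
width: 0.0004
```

The tip is now firm against the plate: 16 N along the rods and no further motion. The reckoned jaw face (-0.3228) agrees with the measured collar face (-0.323). I'll ease the push a little, lift while still leaning on the plate, then back off below its top and rise.

>>> servo_tool --series "1 -0.1 0 0 0;1 -0.2 0 0 0;1 -0.2 0 -0.2 0;1 -0.2 0 -0.4 0;1 -0.2 0 -0.6 0;1 -0.2 0 -0.8 0;1 -0.2 0 -1.0 0;1 -0.2 0 -1.2 0;1 -0.2 0 -1.2 0;1 -0.2 0 -1.2 0"

```text
time: 10.15
tool_pos: [0.5529, -0.0207, 0.0517]
ee_rot: [3.139, 0.016, 2.191]
wrist_force: [11.4, -12.7, -8.8]
width: 0.0005
```

>>> servo_tool --series "1 -0.5 0 -1.2 0;1 -0.8 0 -1.2 0;1 -1.1 0 -1.2 0;1 -1.4 0 -1.2 0;1 -1.7 0 -1.3 0;1 -2 0 -2 0;1 -2 0 -4 0;1 -2 0 -6.5 0;1 -2 0 -9 0;1 -2 0 -11 0;1 -2 0 -12 0;1 -2 0 -12 0;1 -2 0 -12 0"

```text
time: 11.23
tool_pos: [0.5597, -0.0309, 0.1714]
ee_rot: [3.141, 0.0, 2.193]
wrist_force: [0.5, -0.7, -0.9]
width: 0.0005
```

```bash
python3 - <<'E'
from h import *
p,d,o=shot('wrist','w6'); print(o['tool_pos'],o['ee_rot'],o['wrist_force'],o['time'])
W=cloud('wrist',d,o); T=(W-o['tool_pos'])@Ro.from_euler('xyz',o['ee_rot']).as_matrix()
g=p.astype(int)
pl=(W[...,2]>.059)&(W[...,2]<.067)&(g.min(2)>110); k,l,s,c=cv2.connectedComponentsWithStats(pl.astype(np.uint8))
for i in range(1,k):
    if s[i,4]>150: r=T[l==i]; print('plate',c[i].round(),cv2.minAreaRect(r[:,:2].astype(np.float32)*1000),np.median(W[l==i][:,2]))
grn=(g[...,1]>g[...,0]+20)&(g[...,1]>g[...,2]+15)&(abs(W[...,2]-.052)<.01)
r=W[grn]; A=np.c_[r[:,:2]-r[:,:2].mean(0),np.ones(len(r))]; print('board plane',np.linalg.lstsq(A,r[:,2],rcond=None)[0],cv2.minAreaRect(T[grn][:,:2].astype(np.float32)*1000))
pad=(g.max(2)<45)&(abs(W[...,2]-.047)<.008); k,l,s,c=cv2.connectedComponentsWithStats(pad.astype(np.uint8))
for i in range(1,k):
    if s[i,4]>300: print('dark',c[i].round(),s[i],np.median(W[l==i][:,2]),np.median(T[l==i],0))
a=cv2.resize(p[0:330,160:480],None,fx=1.8,fy=1.8); cv2.imwrite('pics/m6.png',a[:,:,::-1])
E
```

```text
[ 0.55970382 -0.03093453  0.17140689] [3.14135173e+00 2.46878908e-04 2.19297815e+00] [ 0.49566881 -0.74561061 -0.87434178] 11.2333
plate [322.  52.] ((120.44507598876953, 3.6670913696289062), (14.754525184631348, 148.84603881835938), 0.11339177191257477) 0.06293194522755495
plate [321. 164.] ((26.7232723236084, 3.521270751953125), (13.345009803771973, 150.0196990966797), 0.07861930131912231) 0.06345766400084613
board plane [ 0.00285247 -0.00187965  0.05268546] ((73.1832275390625, 5.222095489501953), (81.2688980102539, 124.42266082763672), 0.00960465520620346)
dark [321. 190.] [ 292  173   59   35 1961] 0.05076897554712312 [-0.00072414  0.00384178  0.12064098]
dark [178. 253.] [162 236  35  32 406] 0.04228340889157586 [-0.07348777 -0.14851857  0.12910232]
```

View pics/m6.png

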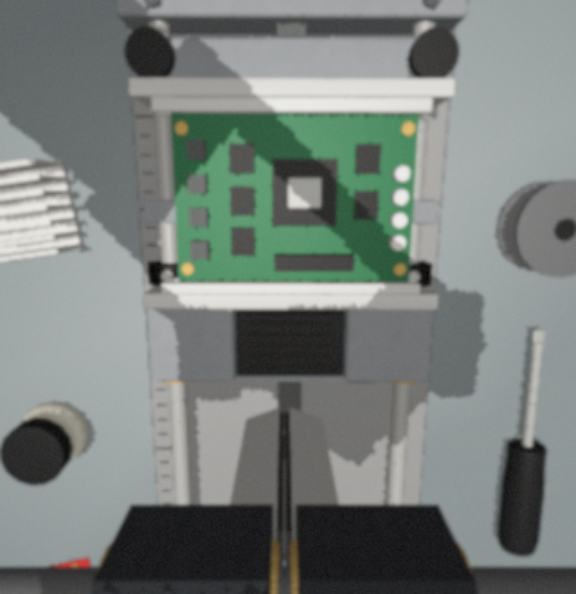

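```bash
python3 -c "
from h import *
print(robot.close_job())"
```

```text
the job is handed in; nothing more can be done
None
```

The board holder is closed on the board, and I handed the job in at about 11 s of the 38 s allowed. No verdict is reported, so what follows is my own checks.

I pressed the pad down with the closed fingertips, to about 44.5 mm. I kept it down while sliding the jaw about 95 mm to the collars, mostly by the tip's grip on the pad. Once the jaw reached the stop, the tip slid up to the plate and pushed at about 16 N with no further motion. I then lifted while still leaning on the plate, backed off and rose clear.

Last checks from the wrist camera and the force reading:
- **Pad:** up again, with its top at 50.8 mm, the same as my reading before pressing.
- **Jaw:** the two jaw plates are 93.7 mm apart between centres. I expected about 94.5 mm with the jaw at the stop. The difference is within measuring error.
- **Board:** level, to within about 0.003 rad, with its edges in both grooves.
- **Other things:** in the last view the heat sink, jar, spool and driver look untouched; I did not re-measure their positions.
- **Arm:** clear of everything, with about 1 N or less on the wrist.

No check failed or disagreed.

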